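# Set the soap rack's sliding leg to its mark and hold it locked

## Task

Press the raised end of the soap plate down so that the plate sits level in the rack's tray, then draw the rack's sliding leg out until its end plate stands over the dark length mark on the rail, hold it there and squeeze its cam lever fully shut. Finish still holding the leg at the mark with the lever shut (it springs back if let go, and I will put the retaining pin in while you hold it); do not shut the lever anywhere but at the mark, and leave everything else on the vanity where it stands.

Things in the scene. Friction and masses are not known exactly. Their poses are not given: they have to be found in the camera images.
- rack: Steel soap rack, fixed. Origin on the vanity (z = 0) under its tray's centre, z up, yaw -0.3 to 0.3 rad. Tray 96 mm (its x) by 110 mm (its y), inner floor 24 mm and rim 32 mm above the vanity, walls 4 mm thick.
- rail_end (a point): Top of the free end of the rack's flat rail, 20 mm wide, 10 mm thick. The rail leaves the tray's +y side and runs along the rack's +y at x = 0 from y = 55 to 260 mm, top 34 mm above the vanity, on a post at its end.
- plate_top (a point): Centre of the top face of the loose white ceramic soap plate in the tray, 84 mm (its x) by 98 mm (its y), 8 mm thick, z up. Its -y end (away from the rail) starts about 10 mm high on a rubber stud; its +y end rests on the tray floor. Pressed level, its top is flush with the tray rim, 32 mm above the vanity.
- plate_press (a point): Point on the plate's top face above the stud, 38 mm from the plate's centre towards its -y end. About 5 N straight down here drives the stiff push-in stud 10 mm down into the tray floor, where it stays.
- leg: Aluminium sliding leg, axes as the rack's. Origin at mid-thickness of its upright end plate, on the rail's centre line, at vanity height. End plate 110 mm wide (x), 4 mm thick (y), 81 mm tall, arched over the rail. Slides along y only: fully in at rack y = 135 mm, as at the start; 115 mm of travel to +y. A spring pulls it back (-y, 3 to 5 N) if let go, also with the lever shut.
- leg_block (a point): Centre of the leg's upright grip block, 62 mm above the vanity: 14 mm thick (leg x -7 to 7 mm), 60 mm long (leg y -62 to -2 mm, up to the end plate), 44 to 80 mm above the vanity. It stands on a saddle 32 mm wide whose top is 44 mm above the vanity.
- mark: Length mark: a dark band 4 mm wide round the rail, at rack y = 185 to 235 mm. Origin at the band's centre, 29 mm above the vanity, axes as the rack's. The leg is at the mark when its end plate stands right over the band (leg origin and band at the same rack y).
- lever (a joint): Cam lever angle (rad): 0 shut, lying along the block's +x face; 0.40 to 0.55 at the start, stop at 0.6. Upright hinge pin at leg x = 9.5, y = -52 mm. It stays where left; about 4 N on its free end shuts it. Squeezing block and lever between two fingers shuts it (19 mm across when shut, outer face at leg x = 12 mm).
- lever_tip (a point): Free end of the cam lever (black bar 46 mm long, 5 mm thick, 52 to 78 mm above the vanity), mid-thickness, 65 mm above the vanity. Shut it is at leg x = 9.5, y = -6 mm; open it stands out to +x, its outer corner at most 37 mm from the leg's centre plane.
- travel_bottle: Bystander: grey hard silicone travel bottle with white flip cap, 52 mm wide, 116 mm tall. Origin at the centre of its underside.
- storage_box: Bystander: frosted plastic storage box with a latch, 94 x 134 mm, 67 mm tall. Origin at the centre of its underside.
- egg_jar: Bystander: white ceramic egg-shaped jar, 76 mm wide, 100 mm tall. Origin at the centre of its underside.
- tumbler: Bystander: glass tumbler, 72 mm wide, 95 mm tall. Origin at the centre of its underside.
- toothbrush: Bystander: blue toothbrush lying flat, 175 mm long along its y, 17 mm high. Origin at the centre of its underside.
- soap_bar: Bystander: cream bar of soap, 55 x 85 mm, 26 mm high, lying between the rack and the robot. Origin at the centre of its underside.
- cream_jar: Bystander: white cream jar, 64 mm wide, 43 mm tall. Origin at the centre of its underside.
- wax_tin: Bystander: flat round metal tin, 68 mm wide, 22 mm tall. Origin at the centre of its underside.
Things that resemble listed ones, but are neither listed nor needed, are in the scene too. Of the things like the part that bears plate_top, leave any that is blue, orange or turquoise; of the rest the smaller one is meant.

How it is judged:
By the outcome, as a careful person would: the job done as asked, in the order asked, and still so for the second after the job is handed in, while the arm keeps its last pose, push and grip.
It also fails if it takes over 48 s, if anything falls off the work surface, if the arm or the gripper's body presses on something with over 40 N, if the wrist force passes 120 N, or if a joint passes its speed limit or range.

## Robot

A 6-joint arm with a two-finger parallel gripper is mounted at the origin on the work surface. World frame = base frame: x ahead of the robot, y to its left, z up, the work surface at z = 0. Lengths are in m, angles in rad, forces in N, time in s.
With the tool pointing down it reaches from about 0.375 to 0.975 m from the base axis. Payload 3.8 kg.
Tool frame: the origin (TCP) lies at the very end of the fingers, on their centre line; the grasp point (between the pads) lies 19 mm behind it; z points along the fingers, y is the direction in which the jaws open and shut (so a half turn about z gives the same grasp; the last joint's range is limited). The gripper opens to 85 mm and grips with 20 to 120 N. Pads are 22 mm wide; open, the fingers measure 114 mm over their backs; the gripper's body (76 mm by 85 mm) begins 54 mm behind the grasp point. The pads swing forward as they close: fully open they stand 13 mm farther back than shut.
Start: joints at [1.088, 0.264, 1.604, -0, 1.274, -0.037], TCP at [0.291, 0.609, 0.231] pointing down, gripper open.
Joint ranges: [-2.63, 2.63], [-0.94, 2.18], [0.31, 2.57], [-1.31, 4.45], [0, 2.66], [-2.55, 2.55]. Speed limits (rad/s): [2.57, 2.57, 3.14, 3.14, 3.14, 3.14].

## Interface

Orientations are given as a rotation vector (axis times angle).
In Python, from workcell import bot gives the robot as it stands.
- The arm moves only by the tool jog_arm, never from a script. Its argument "plan" is a list of rows, each an object of numbers: "claw": the closure, from 0 (fully open) to 1 (shut); "x", "y", "z": the shift along the tool's x, y, z in m; "turn": the turn about the tool's z in degrees. In form: [{"claw": .., "x": .., "y": .., "z": .., "turn": ..}, ...]. A call has 1 to 10 rows; each row shifts and turns the commanded pose from where the row before left it, along the tool's axes as they then stand; what a row does not reach is not made up. A row lasts 1/8 s, in which the tool goes at most 62.5 mm and 10.7 degrees, less where a joint would pass 70% of its speed; a pose out of reach is approached as far as the arm can. A call is refused whole if a number of a shift passes 0.0625 or a number of a turn 10.7, either way. A call with a gripper value outside its range is refused whole. The fingers move at their own pace and stop on an object; "newtons" is the grip in N (left out, the last holds). Time passes only in rows, so rows that do not move let the fingers close. It gives the time, the measured TCP pose, the force and the opening at its end, in the units of the state.
- bot.read_state(): the state, without advancing time (a new reading comes with each control period).
- bot.read_camera(name): name is "scene" or "side" or "wrist"; returns the picture (420x560x3 uint8, red, green, blue); there is no depth.
- bot.camera_params(name): a dict with "fx", "fy", "cx", "cy" (pixels), "D" ([k1, k2, p1, p2, k3] as OpenCV has them; the pictures are not rectified), "world_to_cam" (4x4, takes a point from world to camera coordinates). Camera axes: x right, y up, looking along -z (the intrinsics and any distortion apply to the point x, -y, -z); pixel columns grow to the right and rows downward; lengths in m; the calibration is good to about 2 mm. A picture is of the moment at which its call begins: read the wrist's pose just before it. camera_params takes no time and is no camera call; for the wrist camera it gives the pose at the moment of the call.
- bot.finish_job(): hands the job in, once; it reports no verdict.
The state is a dict: "time": time; "q": joint angles; "joint_vel": joint speeds; "joint_torque": joint torques, N m; "tool_pos": TCP position; "tcp_rot": TCP orientation; "wrist_force": force on the tool from outside, world axes, zero at the start; "torque": the same for the moment, N m; "width": opening from 0.0 (shut) to 1.0 (fully open).
Only numpy, scipy, OpenCV 4.12 (cv2) and the standard library are available. Lean on these libraries where they do the work, as an engineer would, in place of code of your own. Each camera call takes 0.05 s, during which the arm holds its last target. There are 200 camera calls.

## Working session

There is one attempt and no reset: what is moved stays moved. The work goes in short steps, Python scripts to look and compute and a tool call to move; the robot and the scene stay as the last step left them, time stands still between calls to the robot, and variables do not carry over. Pictures are saved under pics/ and viewed, about 8 in all and at most 12, crops included, and the job is handed in when it is done.

Besides the shell and the picture viewer there is one more tool, called after "Call:" as name(argument=value, ...), one argument or row to a line, values as JSON. jog_arm: Moves the arm, as the interface text tells. Its arguments: {"type":"object","properties":{"plan":{"type":"array","items":{"type":"object","properties":{"claw":{"type":"number"},"x":{"type":"number"},"y":{"type":"number"},"z":{"type":"number"},"turn":{"type":"number"}}}},"newtons":{"type":"number"}},"required":["plan"]}

```bash
mkdir -p pics; ls; python3 - <<'E'
from workcell import bot
import cv2,numpy as np
np.set_printoptions(precision=4,suppress=True)
s=bot.read_state();print(s)
for n in("scene","side","wrist"):
    p=bot.camera_params(n);print(n,p)
    cv2.imwrite(f"pics/{n}0.png",bot.read_camera(n)[...,::-1])
E
```

```text
pics
{'time': 0.0, 'q': array([ 1.0881,  0.2648,  1.6054, -0.    ,  1.2737, -0.0369]), 'joint_vel': array([-0.0005, -0.0002,  0.0007,  0.0007,  0.0008,  0.0017]), 'joint_torque': array([  0.0026, -51.5118, -36.7304,   0.0001,   0.0128,   0.    ]), 'tool_pos': array([0.2907, 0.6084, 0.2299]), 'tcp_rot': array([-0.6944, -3.0633,  0.0034]), 'wrist_force': array([ 0.4304, -1.0354,  0.1731]), 'torque': array([-0.0396,  0.0158, -0.0442]), 'width': 0.9969972465866944}
scene {'fx': 391.67671435209127, 'fy': 391.67671435209127, 'cx': 275.6775708147623, 'cy': 210.84259368983848, 'D': array([-0.1103,  0.    ,  0.    ,  0.    ,  0.    ]), 'world_to_cam': array([[-0.3542,  0.9352, -0.0009,  0.2055],
       [-0.7629, -0.2884,  0.5786,  0.3426],
       [ 0.5408,  0.2056,  0.8156, -1.2888],
       [ 0.    ,  0.    ,  0.    ,  1.    ]])}
side {'fx': 500.34242071933807, 'fy': 500.34242071933807, 'cx': 277.4661988365683, 'cy': 210.48890029501646, 'D': array([-0.0009,  0.    ,  0.    ,  0.    ,  0.    ]), 'world_to_cam': array([[ 0.82  , -0.5723,  0.0073, -0.4442],
       [ 0.4248,  0.6171,  0.6624, -0.2468],
       [-0.3836, -0.54  ,  0.7492, -1.1284],
       [ 0.    ,  0.    ,  0.    ,  1.    ]])}
wrist {'fx': 297.71002016206563, 'fy': 297.71002016206563, 'cx': 281.73040534106286, 'cy': 213.59141843485338, 'D': array([-0.0235,  0.    ,  0.    ,  0.    ,  0.    ]), 'world_to_cam': array([[ 0.4319,  0.9019, -0.0021, -0.6747],
       [-0.868 ,  0.415 , -0.2726,  0.0352],
       [-0.2449,  0.1195,  0.9621, -0.3793],
       [ 0.    ,  0.    ,  0.    ,  1.    ]])}
```

View pics/scene0.png

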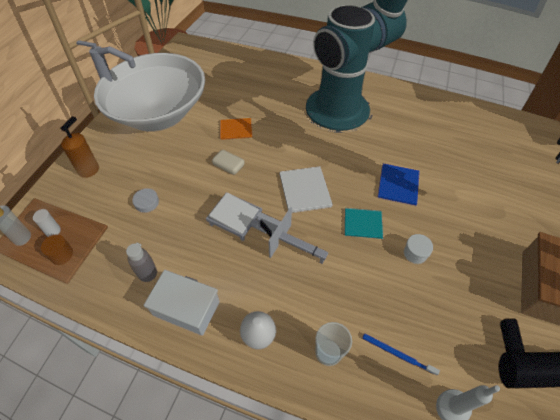

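View pics/side0.png

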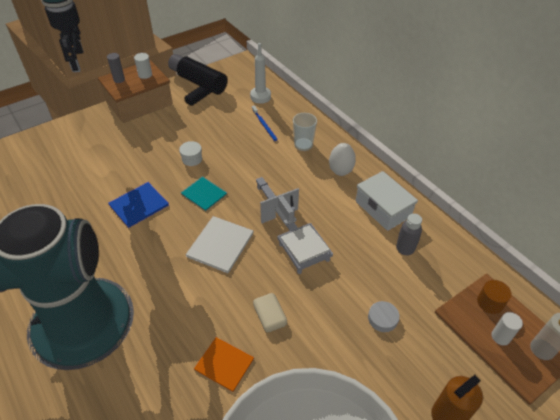

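The scene view shows the rack (white plate in the tray at about (235,215), leg plate (280,232), rail end (322,254)). The side view shows the tray at (304,246) and the rail end at (262,184). The larger white plate at (305,190) in the scene view is the decoy. I'll zoom in on the rack next.

```bash
cat > h.py <<'E'
from workcell import bot
import cv2,numpy as np
np.set_printoptions(precision=4,suppress=True)
def ray(p,uv):
    K=np.array([[p['fx'],0,p['cx']],[0,p['fy'],p['cy']],[0,0,1]])
    n=cv2.undistortPoints(np.array(uv,float).reshape(-1,1,2),K,np.array(p['D'])).reshape(-1,2)
    T=p['world_to_cam'];R=T[:3,:3]
    d=np.c_[n[:,0],-n[:,1],-np.ones(len(n))]@R
    return -R.T@T[:3,3],d
def onz(p,uv,z):
    c,d=ray(p,uv);return c+d*((z-c[2])/d[:,2])[:,None]
def proj(p,X):
    T=p['world_to_cam'];X=np.atleast_2d(X)@T[:3,:3].T+T[:3,3]
    K=np.array([[p['fx'],0,p['cx']],[0,p['fy'],p['cy']],[0,0,1]])
    return cv2.projectPoints(X*[1,-1,-1],np.zeros(3),np.zeros(3),K,np.array(p['D']))[0].reshape(-1,2)
def tri(p1,u1,p2,u2):
    c1,d1=ray(p1,u1);c2,d2=ray(p2,u2);out=[]
    for a,b in zip(d1,d2):
        A=np.stack([a,-b],1);t=np.linalg.lstsq(A,c2-c1,rcond=None)[0]
        P,Q=c1+a*t[0],c2+b*t[1];out.append(np.r_[(P+Q)/2,np.linalg.norm(P-Q)])
    return np.array(out)
E
python3 - <<'E'
import cv2,numpy as np
a=cv2.imread('pics/scene0.png')[180:275,195:345]; b=cv2.imread('pics/side0.png')[165:285,235:345]
a=cv2.resize(a,None,fx=5,fy=5,interpolation=cv2.INTER_CUBIC)
b=cv2.resize(b,None,fx=5,fy=5,interpolation=cv2.INTER_CUBIC)
cv2.imwrite('pics/a1.png',a);cv2.imwrite('pics/b1.png',b);print(a.shape,b.shape)
E
```

```text
(475, 750, 3) (600, 550, 3)
```

View pics/a1.png

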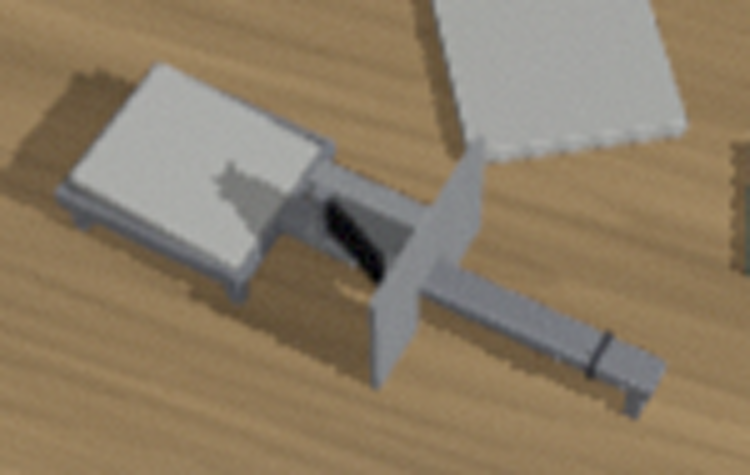

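View pics/b1.png

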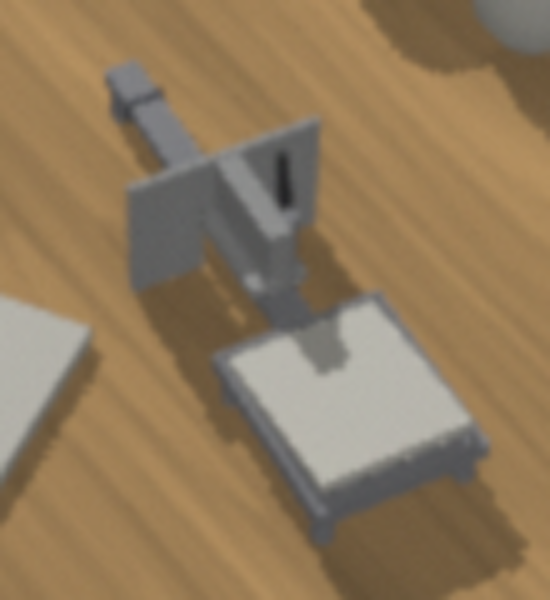

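Zoomed in, the scene view shows the rail's mark band at (600,350), the end of the rail at (650,377), and the leg plate's top edge from (481,142) to (375,300). The side view shows the mark at (145,100), the rail end at (122,68) and the end plate's top corners at (128,187) and (318,120). The lever is open towards world +x. Triangulating.

```bash
python3 - <<'E'
from h import *
S,D=bot.camera_params('scene'),bot.camera_params('side')
f=lambda l,o:[(o[0]+(x+.5)/5-.5,o[1]+(y+.5)/5-.5) for x,y in l]
names=['mark','railend','ptop-x','ptop+x','tray-x+y','tray+x+y','tray+x-y']
a=f([(600,350),(650,376),(482,142),(375,300),(330,147),(240,278),(57,190)],(195,180))
b=f([(145,99),(122,68),(128,187),(318,120),(214,357),(378,295),(488,445)],(235,165))
t=tri(S,a,D,b)
for n,r in zip(names,t):print(n,r)
print('scene on z',onz(S,a[:2],.034),onz(S,a[4:],.032));print('side',onz(D,b[:2],.034),onz(D,b[4:],.032))
print('cams',ray(S,a)[0],ray(D,b)[0])
E
```

```text
mark [0.5609 0.0933 0.0334 0.0011]
railend [0.5648 0.1206 0.0322 0.0029]
ptop-x [0.4954 0.0091 0.0782 0.0022]
ptop+x [ 0.6002 -0.0078  0.0807  0.0012]
tray-x+y [ 0.4916 -0.0737  0.0286  0.0031]
tray+x+y [ 0.5829 -0.0867  0.0289  0.0007]
tray+x-y [ 0.5684 -0.1944  0.0306  0.0003]
scene on z [[0.5617 0.093  0.034 ]
 [0.5669 0.1197 0.034 ]] [[ 0.495  -0.0737  0.032 ]
 [ 0.5844 -0.0855  0.032 ]
 [ 0.5693 -0.1939  0.032 ]]
side [[0.5603 0.0934 0.034 ]
 [0.5632 0.1205 0.034 ]] [[ 0.4892 -0.0746  0.032 ]
 [ 0.5814 -0.089   0.032 ]
 [ 0.5676 -0.1951  0.032 ]]
cams [1.0312 0.1717 0.8531] [ 0.0362 -0.7113  1.0121]
```

Call:
jog_arm(
  plan=[
    {"claw":1,"turn":10.4},
    {"claw":1,"turn":10.4},
    {"claw":1,"turn":10.4},
    {"claw":1,"turn":10.4},
    {"claw":1,"turn":10.4},
    {"claw":1,"turn":10.4},
    {"claw":1,"turn":10.0},
    {"claw":1,"x":-0.05,"y":0.028},
    {"claw":1,"x":-0.05,"y":0.028},
    {"claw":1,"x":-0.05,"y":0.028},
  ],
  newtons=40,
)

```text
schema error: expected keys claw, x, y, z, turn
```

Call:
jog_arm(
  plan=[
    {"claw":1,"x":-0.05,"y":0.028},
    {"claw":1,"x":-0.05,"y":0.028},
    {"claw":1,"x":-0.05,"y":0.028},
    {"claw":1,"x":-0.05,"y":0.028},
    {"claw":1,"x":-0.05,"y":0.028},
    {"claw":1,"x":-0.05,"y":0.028},
    {"claw":1,"x":-0.05,"y":0.028},
    {"claw":1,"x":-0.05,"y":0.028},
    {"claw":1,"x":-0.04,"y":0.028},
    {"claw":1},
  ],
)

```text
schema error: expected keys claw, x, y, z, turn
```

```bash
python3 - <<'E'
from h import *
import pickle
s=bot.read_state();print(s['time'],s['tool_pos'],s['tcp_rot'],s['width'],s['wrist_force'])
p=bot.camera_params('wrist');im=bot.read_camera('wrist')
pickle.dump(p,open('w1.pkl','wb'));cv2.imwrite('pics/w1.png',im[...,::-1])
E
```

```text
0.15 [0.2908 0.6085 0.2302] [-0.6943 -3.0634  0.0028] 0.9952798336833357 [ 0.1375 -0.3917  0.0326]
```

View pics/w1.png

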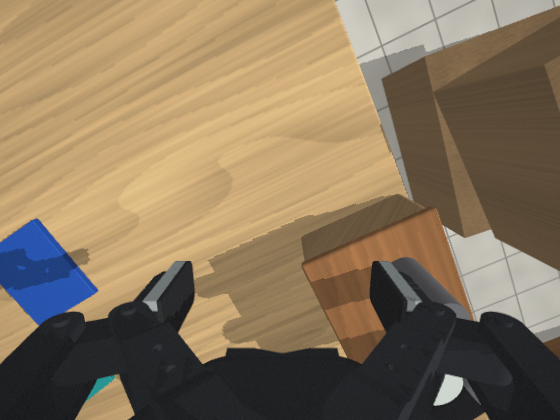

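The moves were refused because every row needs all five keys. The picture shows the open fingers at about (170,285) and (395,290), still at the start pose. Repeating the moves with full rows.

Call:
jog_arm(
  plan=[
    {"claw":1,"x":0,"y":0,"z":0,"turn":10.4},
    {"claw":1,"x":0,"y":0,"z":0,"turn":10.4},
    {"claw":1,"x":0,"y":0,"z":0,"turn":10.4},
    {"claw":1,"x":0,"y":0,"z":0,"turn":10.4},
    {"claw":1,"x":0,"y":0,"z":0,"turn":10.4},
    {"claw":1,"x":0,"y":0,"z":0,"turn":10.4},
    {"claw":1,"x":0,"y":0,"z":0,"turn":10},
    {"claw":1,"x":-0.05,"y":0.028,"z":0,"turn":0},
    {"claw":1,"x":-0.05,"y":0.028,"z":0,"turn":0},
    {"claw":1,"x":-0.05,"y":0.028,"z":0,"turn":0},
  ],
  newtons=40,
)

```text
time: 1.45
tool_pos: [0.3538, 0.4473, 0.231]
tcp_rot: [2.369, 2.063, -0.0]
wrist_force: [0.3, -0.1, -0.5]
width: 0.001
```

Call:
jog_arm(
  plan=[
    {"claw":1,"x":-0.05,"y":0.028,"z":0,"turn":0},
    {"claw":1,"x":-0.05,"y":0.028,"z":0,"turn":0},
    {"claw":1,"x":-0.05,"y":0.028,"z":0,"turn":0},
    {"claw":1,"x":-0.05,"y":0.028,"z":0,"turn":0},
    {"claw":1,"x":-0.05,"y":0.028,"z":0,"turn":0},
    {"claw":1,"x":-0.05,"y":0.028,"z":0,"turn":0},
    {"claw":1,"x":-0.05,"y":0.028,"z":0,"turn":0},
    {"claw":1,"x":-0.05,"y":0.028,"z":0,"turn":0},
    {"claw":1,"x":-0.04,"y":0.028,"z":0,"turn":0},
    {"claw":1,"x":0,"y":0,"z":0,"turn":0},
  ],
)

```text
time: 2.7
tool_pos: [0.5432, -0.0247, 0.2311]
tcp_rot: [2.374, 2.057, -0.001]
wrist_force: [-0.9, 0.9, 0.1]
width: -0.003
```

```bash
python3 - <<'E'
from h import *
import pickle
s=bot.read_state();print(s['time'],s['tool_pos'],s['tcp_rot'],s['width'],s['wrist_force'])
p=bot.camera_params('wrist');im=bot.read_camera('wrist')
pickle.dump(p,open('w1.pkl','wb'));cv2.imwrite('pics/w2.png',im[...,::-1])
E
```

```text
2.7 [ 0.5432 -0.0247  0.2311] [ 2.374   2.0566 -0.0005] -0.002927279137315556 [-0.9289  0.9127  0.1205]
```

View pics/w2.png

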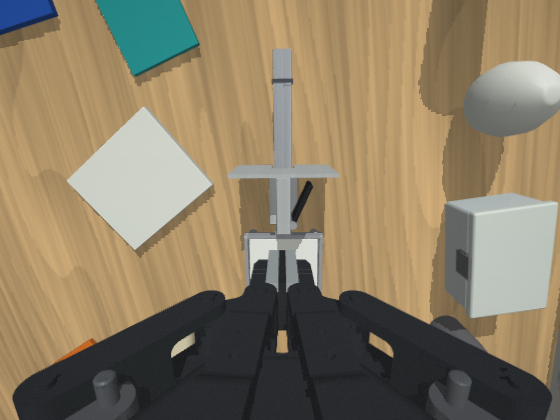

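The wrist view is well aligned with the rack. The mark is at (282,81), the rail end at row 50 and the end plate at rows 165–178. The lever is open from (293,220) to (308,183) and the tray's +y edge is at row 235. Next I'll extract sub-pixel edges.

```bash
python3 - <<'E'
from h import *
import pickle
p=pickle.load(open('w1.pkl','rb'));im=cv2.imread('pics/w2.png');g=cv2.cvtColor(im,cv2.COLOR_BGR2GRAY).astype(float)
sat=cv2.cvtColor(im,cv2.COLOR_BGR2HSV)[...,1].astype(float)
print('rail col profile rows44-95',list(zip(range(44,95),g[44:95,279:287].mean(1).round().astype(int))))
print('plate side cols 240-260',list(zip(range(160,184),g[160:184,240:262].mean(1).round().astype(int),sat[160:184,240:262].mean(1).astype(int))))
for r in (60,70,100,120,140,150): 
    c=np.where(sat[r,255:310]<70)[0]+255;print(r,c.min(),c.max())
for r in (166,168,172,175,177):
    c=np.where(sat[r,200:360]<70)[0]+200;print('plate',r,c.min(),c.max())
print('tray rows',list(zip(range(226,250),g[226:250,255:268].mean(1).astype(int),sat[226:250,255:268].mean(1).astype(int))))
r=240;c=np.where(sat[r,225:345]<70)[0]+225;print('tray cols',c.min(),c.max())
R=cv2.Rodrigues(bot.read_state()['tcp_rot'])[0];print(R)
E
```

```text
rail col profile rows44-95 [(44, np.int64(169)), (45, np.int64(169)), (46, np.int64(169)), (47, np.int64(169)), (48, np.int64(165)), (49, np.int64(160)), (50, np.int64(160)), (51, np.int64(160)), (52, np.int64(160)), (53, np.int64(160)), (54, np.int64(159)), (55, np.int64(160)), (56, np.int64(159)), (57, np.int64(159)), (58, np.int64(159)), (59, np.int64(159)), (60, np.int64(159)), (61, np.int64(160)), (62, np.int64(160)), (63, np.int64(159)), (64, np.int64(160)), (65, np.int64(159)), (66, np.int64(160)), (67, np.int64(160)), (68, np.int64(159)), (69, np.int64(159)), (70, np.int64(158)), (71, np.int64(159)), (72, np.int64(158)), (73, np.int64(159)), (74, np.int64(158)), (75, np.int64(159)), (76, np.int64(158)), (77, np.int64(155)), (78, np.int64(127)), (79, np.int64(76)), (80, np.int64(77)), (81, np.int64(77)), (82, np.int64(98)), (83, np.int64(141)), (84, np.int64(153)), (85, np.int64(145)), (86, np.int64(155)), (87, np.int64(158)), (88, np.int64(158)), (89, np.int64(158)), (90, np.int64(158)), (91, np.int64(158)), (92, np.int64(157)), (93, np.int64(157)), (94, np.int64(157))]
plate
[... 1304 characters left out ...]
 (233, np.int64(137), np.int64(12)), (234, np.int64(139), np.int64(13)), (235, np.int64(141), np.int64(12)), (236, np.int64(145), np.int64(12)), (237, np.int64(145), np.int64(12)), (238, np.int64(135), np.int64(7)), (239, np.int64(218), np.int64(7)), (240, np.int64(216), np.int64(8)), (241, np.int64(217), np.int64(7)), (242, np.int64(217), np.int64(8)), (243, np.int64(217), np.int64(8)), (244, np.int64(217), np.int64(8)), (245, np.int64(217), np.int64(7)), (246, np.int64(217), np.int64(7)), (247, np.int64(217), np.int64(7)), (248, np.int64(217), np.int64(7)), (249, np.int64(217), np.int64(8))]
tray cols 244 322
[[ 0.1412  0.99   -0.0008]
 [ 0.99   -0.1412  0.0004]
 [ 0.0003 -0.0009 -1.    ]]
```

```bash
python3 - <<'E'
from h import *
import pickle
p=pickle.load(open('w1.pkl','rb'))
T=np.array([.5432,-.0247])
a=-np.arctan2(.1412,.99)
def f(n,uv,z):
    q=onz(p,[uv],z)[0];d=q[:2]-T
    print(n,q,'tool x,y',d@[.1412,.99],d@[.99,-.1412])
f('railend',(282,47.8),.034);f('mark',(282,80.3),.034)
f('rail L60',(272.5,60),.034);f('rail L150',(273.4,150),.034);f('rail R60',(291.5,60),.034);f('rail R150',(291.5,150),.034)
f('ptopfront',(282,173.5),.081);f('ptopback',(282,178.1),.081);f('ptop L',(228,175.8),.081);f('ptop R',(338.5,175.8),.081)
f('pbottom',(250,164.5),0.0)
f('tray+y edge',(282,232.4),.032);f('trayL',(243.5,240),.032);f('trayR',(322.5,240),.032);f('plate+y top',(282,238.5),.032)
c=ray(p,[(0,0)])[0];print(c)
E
```

```text
railend [0.5657 0.125  0.034 ] tool x,y 0.15134070467448593 0.0011077710135275582
mark [0.5612 0.094  0.034 ] tool x,y 0.12007587139543878 0.0010471162085812955
rail L60 [0.5542 0.1149 0.034 ] tool x,y 0.13979860601016916 -0.008812167708930061
rail L150 [0.5413 0.0236 0.034 ] tool x,y 0.04756544533808295 -0.008732878716290348
rail R60 [0.5738 0.1121 0.034 ] tool x,y 0.1397606124217901 0.010983479874129202
rail R150 [0.5614 0.0207 0.034 ] tool x,y 0.04752055992191259 0.01155647837323667
ptopfront [0.5479 0.0028 0.081 ] tool x,y 0.027873423105840917 0.0007767506216534145
ptopback [ 0.5473 -0.0017  0.081 ] tool x,y 0.023308790067245903 0.0007679734601783645
ptop L [0.4947 0.0082 0.081 ] tool x,y 0.025749007159743816 -0.05262520197559728
ptop R [ 0.6029 -0.0075  0.081 ] tool x,y 0.025497776284493796 0.05667022526182134
pbottom [0.5085 0.0082 0.    ] tool x,y 0.027640720931836345 -0.03902959831974365
tray+y edge [ 0.5367 -0.0752  0.032 ] tool x,y -0.050894982202313574 0.0007218700495977907
trayL [ 0.4886 -0.0782  0.032 ] tool x,y -0.06064687531512688 -0.04649465924571239
trayR [ 0.5845 -0.0921  0.032 ] tool x,y -0.060898803285855944 0.050370781524879796
plate+y top [ 0.5356 -0.083   0.032 ] tool x,y -0.058797387891856984 0.0007067402907967537
[0.5533 0.0444 0.3742]
```

Independent checks agree: leg to rail end measures 125.7 mm against a nominal 125, rail width is 20 mm and end-plate width 109 mm. That puts the mark at rack y of about 229 mm, so the leg must travel about 94 mm. The press point is at tool x −0.146.

Call:
jog_arm(
  plan=[
    {"claw":1,"x":-0.049,"y":0,"z":0.03,"turn":0},
    {"claw":1,"x":-0.049,"y":0.001,"z":0.03,"turn":0},
    {"claw":1,"x":-0.048,"y":0,"z":0.03,"turn":0},
    {"claw":1,"x":0,"y":0,"z":0.05,"turn":0},
    {"claw":1,"x":0,"y":0,"z":0.035,"turn":0},
    {"claw":1,"x":0,"y":0,"z":0.007,"turn":0},
    {"claw":1,"x":0,"y":0,"z":0.004,"turn":0},
    {"claw":1,"x":0,"y":0,"z":0.004,"turn":0},
    {"claw":1,"x":0,"y":0,"z":0.004,"turn":0},
  ],
)

```text
time: 3.88
tool_pos: [0.5248, -0.1668, 0.0391]
tcp_rot: [2.367, 2.061, 0.003]
wrist_force: [0.1, -0.4, 3.5]
width: -0.002
```

Call:
jog_arm(
  plan=[
    {"claw":1,"x":0,"y":0,"z":0.002,"turn":0},
    {"claw":1,"x":0,"y":0,"z":0.002,"turn":0},
    {"claw":1,"x":0,"y":0,"z":0.001,"turn":0},
    {"claw":1,"x":0,"y":0,"z":0.001,"turn":0},
    {"claw":1,"x":0,"y":0,"z":0,"turn":0},
  ],
)

```text
time: 4.5
tool_pos: [0.5237, -0.1668, 0.0321]
tcp_rot: [2.369, 2.062, 0.001]
wrist_force: [-0.3, -0.2, 6.9]
width: -0.002
```

Call:
jog_arm(
  plan=[
    {"claw":1,"x":0,"y":0,"z":0.001,"turn":0},
    {"claw":1,"x":0,"y":0,"z":0.001,"turn":0},
    {"claw":1,"x":0,"y":0,"z":0.001,"turn":0},
    {"claw":1,"x":0,"y":0,"z":0,"turn":0},
  ],
)

```text
time: 5.0
tool_pos: [0.5238, -0.1668, 0.0319]
tcp_rot: [2.37, 2.062, 0.0]
wrist_force: [-6.8, 2.4, 26.8]
width: 0.006
```

The plate has bottomed out: top at 32 mm with the force rising to 27 N. Retreating up, then over the leg.

Call:
jog_arm(
  plan=[
    {"claw":1,"x":0,"y":0,"z":-0.04,"turn":0},
    {"claw":1,"x":0,"y":0,"z":-0.06,"turn":0},
    {"claw":0,"x":0.05,"y":0.003,"z":-0.02,"turn":0},
    {"claw":0,"x":0.05,"y":0,"z":0,"turn":0},
    {"claw":0,"x":0.05,"y":0,"z":0,"turn":0},
    {"claw":0,"x":0,"y":0,"z":0,"turn":0},
    {"claw":0,"x":0,"y":0,"z":0,"turn":0},
  ],
)

```text
time: 5.88
tool_pos: [0.5457, -0.0183, 0.1472]
tcp_rot: [-2.368, -2.062, 0.003]
wrist_force: [-0.3, -0.2, -0.1]
width: 0.999
```

```bash
python3 - <<'E'
from h import *
s=bot.read_state();print(s['time'],s['tool_pos'],s['tcp_rot'],s['width'],s['wrist_force'])
b=bot.read_camera('side')[165:285,235:345,::-1];a=bot.read_camera('scene')[180:260,195:285,::-1]
b=cv2.resize(b,None,fx=4,fy=4,interpolation=cv2.INTER_CUBIC);a=cv2.resize(a,None,fx=4,fy=4,interpolation=cv2.INTER_CUBIC)
o=np.zeros((480,800,3),np.uint8);o[:480,:440]=b;o[:320,440:800]=a;cv2.imwrite('pics/c1.png',o)
E
```

```text
5.875 [ 0.5457 -0.0183  0.1472] [-2.3677 -2.0624  0.0034] 0.9987996450922103 [-0.2536 -0.2478 -0.1224]
```

View pics/c1.png

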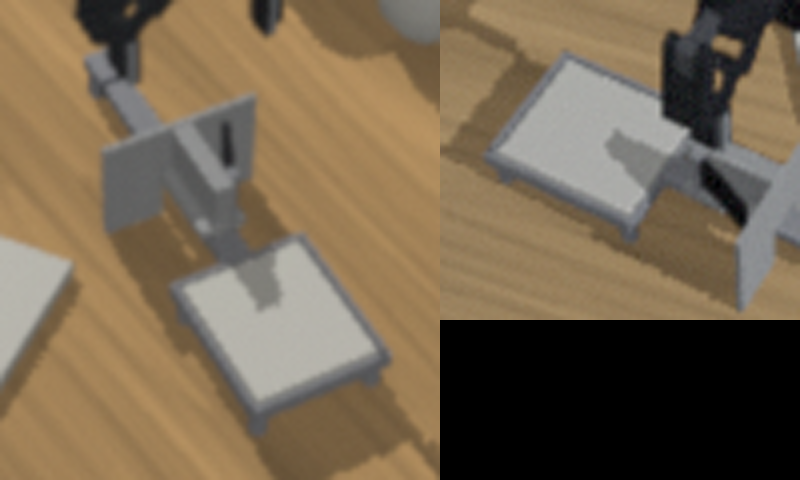

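The plate is now flush and level inside the rim in both views, and the leg and lever are unchanged. Descending to straddle the block with the fingers open.

Call:
jog_arm(
  plan=[
    {"claw":0,"x":0,"y":0.0025,"z":0.02,"turn":0},
    {"claw":0,"x":0,"y":0,"z":0.03,"turn":0},
    {"claw":0,"x":0,"y":0,"z":0.03,"turn":0},
    {"claw":0,"x":0,"y":0,"z":0.018,"turn":0},
    {"claw":0,"x":0,"y":0,"z":0,"turn":0},
  ],
)

```text
time: 6.6
tool_pos: [0.5477, -0.0194, 0.0486]
tcp_rot: [-2.369, -2.059, 0.004]
wrist_force: [-0.3, -0.3, 0.5]
width: 0.998
```

```bash
python3 - <<'E'
from h import *
import pickle
s=bot.read_state();print(s['time'],s['tool_pos'],s['tcp_rot'],s['width'],s['wrist_force'])
pickle.dump(bot.camera_params('wrist'),open('w3.pkl','wb'))
cv2.imwrite('pics/w3.png',bot.read_camera('wrist')[...,::-1])
E
```

```text
6.6 [ 0.5477 -0.0194  0.0486] [-2.3693 -2.059   0.0042] 0.9977445594526696 [-0.3391 -0.3377  0.5198]
```

View pics/w3.png

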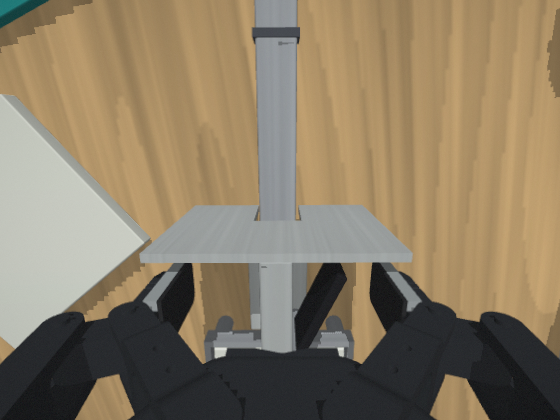

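The fingers straddle the block and the open lever. The inner pads are at about columns 190 and 372, the lever lies between them up to (345,275), and the mark is at (277,33). I'll measure again from here and then push the end plate.

```bash
python3 - <<'E'
from h import *
import pickle
p=pickle.load(open('w3.pkl','rb'));g=cv2.cvtColor(cv2.imread('pics/w3.png'),cv2.COLOR_BGR2GRAY).astype(int)
print('band',list(zip(range(22,48),g[22:48,262:276].mean(1).astype(int))))
print('ptop',list(zip(range(240,270),g[240:270,200:240].mean(1).astype(int))))
T=np.array([.5477,-.0194])
for n,uv,z in [('band far',(277,27.5),.034),('band near',(277,37.5),.034),('pfront',(277,251),.081),('pback',(277,262),.081),('pL',(142,257),.081),('pR',(410,257),.081),('blockL',(262,275),.08),('blockR',(292,275),.08)]:
    d=onz(p,[uv],z)[0][:2]-T;print(n,d@[.1412,.99],d@[.99,-.1412])
E
```

```text
band [(22, np.int64(148)), (23, np.int64(148)), (24, np.int64(148)), (25, np.int64(148)), (26, np.int64(146)), (27, np.int64(107)), (28, np.int64(72)), (29, np.int64(73)), (30, np.int64(73)), (31, np.int64(73)), (32, np.int64(73)), (33, np.int64(73)), (34, np.int64(73)), (35, np.int64(73)), (36, np.int64(65)), (37, np.int64(105)), (38, np.int64(150)), (39, np.int64(150)), (40, np.int64(150)), (41, np.int64(149)), (42, np.int64(150)), (43, np.int64(150)), (44, np.int64(149)), (45, np.int64(150)), (46, np.int64(149)), (47, np.int64(149))]
ptop [(240, np.int64(157)), (241, np.int64(157)), (242, np.int64(157)), (243, np.int64(157)), (244, np.int64(156)), (245, np.int64(156)), (246, np.int64(156)), (247, np.int64(156)), (248, np.int64(156)), (249, np.int64(156)), (250, np.int64(156)), (251, np.int64(155)), (252, np.int64(155)), (253, np.int64(157)), (254, np.int64(163)), (255, np.int64(163)), (256, np.int64(163)), (257, np.int64(163)), (258, np.int64(163)), (259, np.int64(163)), (260, np.int64(163)), (261, np.int64(163)), (262, np.int64(163)), (263, np.int64(106)), (264, np.int64(104)), (265, np.int64(105)), (266, np.int64(105)), (267, np.int64(105)), (268, np.int64(105)), (269, np.int64(105))]
band far 0.11637709380743864 -0.0021426671733708025
band near 0.11210973477361842 -0.002154855269810659
pfront 0.022889756157930624 -0.0015792790318014645
pback 0.018079811958848405 -0.0015958583877207224
pL 0.020053808192579948 -0.05643373589920244
pR 0.020318793043574413 0.05222399791265074
blockL 0.011713542092914574 -0.007857625552176463
blockR 0.011746784928145066 0.004582700947603666
```

Call:
jog_arm(
  plan=[
    {"claw":0,"x":0.005,"y":0,"z":0,"turn":0},
    {"claw":0,"x":0.01,"y":0,"z":0,"turn":0},
    {"claw":0,"x":0.01,"y":0,"z":0,"turn":0},
    {"claw":0,"x":0.01,"y":0,"z":0,"turn":0},
    {"claw":0,"x":0.01,"y":0,"z":0,"turn":0},
    {"claw":0,"x":0,"y":0,"z":0,"turn":0},
  ],
)

```text
time: 7.4
tool_pos: [0.5558, 0.0271, 0.0505]
tcp_rot: [-2.369, -2.063, -0.001]
wrist_force: [-0.0, -3.3, 2.5]
width: 1.0
```

The two estimates of travel are 93.7 and 94.4 mm. Contact force is 3.3 N, which matches the spring. Continuing.

Call:
jog_arm(
  plan=[
    {"claw":0,"x":0.01,"y":0,"z":0,"turn":0},
    {"claw":0,"x":0.01,"y":0,"z":0,"turn":0},
    {"claw":0,"x":0.01,"y":0,"z":0,"turn":0},
    {"claw":0,"x":0.01,"y":0,"z":0,"turn":0},
    {"claw":0,"x":0.005,"y":0,"z":0,"turn":0},
    {"claw":0,"x":0,"y":0,"z":0,"turn":0},
  ],
)

```text
time: 8.15
tool_pos: [0.5615, 0.0708, 0.0501]
tcp_rot: [-2.369, -2.062, 0.0]
wrist_force: [1.4, -3.1, 1.7]
width: 1.002
```

```bash
python3 - <<'E'
from h import *
import pickle
s=bot.read_state();print(s['time'],s['tool_pos'],s['tcp_rot'],s['width'],s['wrist_force'])
pickle.dump(bot.camera_params('wrist'),open('w4.pkl','wb'))
cv2.imwrite('pics/w4.png',bot.read_camera('wrist')[...,::-1])
E
```

```text
8.15 [0.5615 0.0708 0.0501] [-2.3694 -2.062   0.0002] 1.001965653667478 [ 1.3948 -3.1118  1.7425]
```

View pics/w4.png

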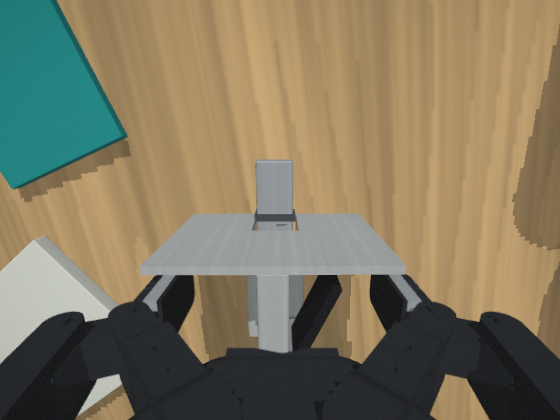

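The leg is close to the mark: band at (276,216), end plate's top rim at rows 264–274, rail end at row 160. The lever is still open. Measuring the remaining gap.

```bash
python3 - <<'E'
from h import *
import pickle
p=pickle.load(open('w4.pkl','rb'));g=cv2.cvtColor(cv2.imread('pics/w4.png'),cv2.COLOR_BGR2GRAY).astype(int)
print('band',list(zip(range(205,228),g[205:228,262:290].mean(1).astype(int))))
print('end',list(zip(range(154,168),g[154:168,262:286].mean(1).astype(int))))
print('pface',list(zip(range(208,218),g[208:218,210:245].mean(1).astype(int))))
print('ptop',list(zip(range(258,278),g[258:278,200:240].mean(1).astype(int))))
T=np.array([.5615,.0708])
for n,v,z in [('end',160,.034),('band',211.5,.034),('band',220.5,.034),('pbot',213.5,0.),('ptop',264,.081),('ptop',274,.081)]:
    d=onz(p,[(276,v),(276,v+1)],z)[:,:2]-T;print(n,v,d@[.1412,.99])
E
```

```text
band [(205, np.int64(148)), (206, np.int64(148)), (207, np.int64(148)), (208, np.int64(148)), (209, np.int64(148)), (210, np.int64(148)), (211, np.int64(148)), (212, np.int64(148)), (213, np.int64(148)), (214, np.int64(82)), (215, np.int64(72)), (216, np.int64(72)), (217, np.int64(72)), (218, np.int64(72)), (219, np.int64(72)), (220, np.int64(72)), (221, np.int64(107)), (222, np.int64(145)), (223, np.int64(148)), (224, np.int64(134)), (225, np.int64(135)), (226, np.int64(145)), (227, np.int64(147))]
end [(154, np.int64(165)), (155, np.int64(166)), (156, np.int64(166)), (157, np.int64(166)), (158, np.int64(165)), (159, np.int64(153)), (160, np.int64(140)), (161, np.int64(169)), (162, np.int64(161)), (163, np.int64(150)), (164, np.int64(149)), (165, np.int64(148)), (166, np.int64(149)), (167, np.int64(148))]
pface [(208, np.int64(148)), (209, np.int64(148)), (210, np.int64(148)), (211, np.int64(148)), (212, np.int64(148)), (213, np.int64(150)), (214, np.int64(155)), (215, np.int64(155)), (216, np.int64(156)), (217, np.int64(156))]
ptop [(258, np.int64(156)), (259, np.int64(155)), (260, np.int64(155)), (261, np.int64(155)), (262, np.int64(155)), (263, np.int64(155)), (264, np.int64(155)), (265, np.int64(155)), (266, np.int64(160)), (267, np.int64(163)), (268, np.int64(163)), (269, np.int64(163)), (270, np.int64(163)), (271, np.int64(163)), (272, np.int64(163)), (273, np.int64(163)), (274, np.int64(162)), (275, np.int64(117)), (276, np.int64(103)), (277, np.int64(103))]
end 160 [0.0542 0.0537]
band 211.5 [0.0259 0.0254]
band 220.5 [0.0207 0.0201]
pbot 213.5 [0.0152 0.0145]
ptop 264 [0.0165 0.016 ]
ptop 274 [0.0119 0.0115]
```

The gap is 9.1 mm, and the rail-end cross-check gives the same. Pushing 9 mm and verifying before closing.

Call:
jog_arm(
  plan=[
    {"claw":0,"x":0.003,"y":0,"z":0,"turn":0},
    {"claw":0,"x":0.003,"y":0,"z":0,"turn":0},
    {"claw":0,"x":0.003,"y":0,"z":0,"turn":0},
    {"claw":0,"x":0,"y":0,"z":0,"turn":0},
    {"claw":0,"x":0,"y":0,"z":0,"turn":0},
  ],
)

```text
time: 8.82
tool_pos: [0.5627, 0.0797, 0.0501]
tcp_rot: [-2.37, -2.062, 0.0]
wrist_force: [-1.2, -2.7, 1.6]
width: 0.995
```

```bash
cat > chk.py <<'E'
from h import *
import sys
s=bot.read_state();print(s['time'],s['tool_pos'],s['tcp_rot'],s['width'],s['wrist_force'])
p=bot.camera_params('wrist');im=bot.read_camera('wrist')[...,::-1];cv2.imwrite(f'pics/{sys.argv[1]}.png',im)
g=cv2.cvtColor(np.ascontiguousarray(im),cv2.COLOR_BGR2GRAY).astype(float)
print('ptop',list(zip(range(258,280),g[258:280,205:240].mean(1).astype(int))))
print('end',list(zip(range(176,202),g[176:202,264:284].mean(1).astype(int))))
print('band',list(zip(range(206,245),g[206:245,264:284].mean(1).astype(int))))
T=s['tool_pos'][:2];R=cv2.Rodrigues(s['tcp_rot'])[0][:2,0]
for v,z in [(190,.034),(210,.034),(235,.034),(265.7,.081),(274.7,.081)]:
    d=onz(p,[(276,v),(276,v+1)],z)[:,:2]-T;print(v,z,d@R)
E
python3 chk.py w5
```

```text
8.825 [0.5627 0.0797 0.0501] [-2.3696 -2.0617  0.0002] 0.9948529293173926 [-1.1563 -2.6685  1.551 ]
ptop [(258, np.int64(155)), (259, np.int64(155)), (260, np.int64(155)), (261, np.int64(155)), (262, np.int64(155)), (263, np.int64(155)), (264, np.int64(155)), (265, np.int64(155)), (266, np.int64(160)), (267, np.int64(163)), (268, np.int64(163)), (269, np.int64(163)), (270, np.int64(163)), (271, np.int64(163)), (272, np.int64(163)), (273, np.int64(162)), (274, np.int64(162)), (275, np.int64(119)), (276, np.int64(105)), (277, np.int64(104)), (278, np.int64(104)), (279, np.int64(104))]
end [(176, np.int64(141)), (177, np.int64(140)), (178, np.int64(175)), (179, np.int64(157)), (180, np.int64(149)), (181, np.int64(148)), (182, np.int64(148)), (183, np.int64(148)), (184, np.int64(148)), (185, np.int64(148)), (186, np.int64(148)), (187, np.int64(148)), (188, np.int64(148)), (189, np.int64(148)), (190, np.int64(148)), (191, np.int64(148)), (192, np.int64(148)), (193, np.int64(147)), (194, np.int64(148)), (195, np.int64(148)), (196, np.int64(148)), (197, np.int64(148)), (198, np.int64(148)),
[... 363 characters left out ...]
, np.int64(147)), (220, np.int64(147)), (221, np.int64(147)), (222, np.int64(147)), (223, np.int64(147)), (224, np.int64(147)), (225, np.int64(147)), (226, np.int64(147)), (227, np.int64(147)), (228, np.int64(147)), (229, np.int64(95)), (230, np.int64(112)), (231, np.int64(153)), (232, np.int64(156)), (233, np.int64(157)), (234, np.int64(156)), (235, np.int64(156)), (236, np.int64(157)), (237, np.int64(156)), (238, np.int64(157)), (239, np.int64(157)), (240, np.int64(157)), (241, np.int64(157)), (242, np.int64(157)), (243, np.int64(157)), (244, np.int64(157))]
190 0.034 [0.0381 0.0375]
210 0.034 [0.0268 0.0262]
235 0.034 [0.0121 0.0115]
265.7 0.081 [0.0157 0.0152]
274.7 0.081 [0.0116 0.0111]
```

The end plate is centred on the band to within about 0.3 mm. Closing to shut the lever.

Call:
jog_arm(
  plan=[
    {"claw":0.5,"x":0,"y":0,"z":0,"turn":0},
    {"claw":0.7,"x":0,"y":0,"z":0,"turn":0},
    {"claw":1,"x":0,"y":0,"z":0,"turn":0},
    {"claw":1,"x":0,"y":0,"z":0,"turn":0},
    {"claw":1,"x":0,"y":0,"z":0,"turn":0},
    {"claw":1,"x":0,"y":0,"z":0,"turn":0},
    {"claw":1,"x":0,"y":0,"z":0,"turn":0},
  ],
  newtons=50,
)

```text
time: 9.75
tool_pos: [0.5607, 0.0796, 0.0513]
tcp_rot: [-2.367, -2.061, 0.006]
wrist_force: [-11.2, -2.2, 14.4]
width: 0.203
```

```bash
python3 chk.py w6
```

```text
9.75 [0.5607 0.0796 0.0513] [-2.3667 -2.0612  0.0057] 0.2026213723409301 [-11.2217  -2.2277  14.357 ]
ptop [(258, np.int64(159)), (259, np.int64(159)), (260, np.int64(159)), (261, np.int64(159)), (262, np.int64(159)), (263, np.int64(159)), (264, np.int64(159)), (265, np.int64(165)), (266, np.int64(167)), (267, np.int64(167)), (268, np.int64(167)), (269, np.int64(167)), (270, np.int64(167)), (271, np.int64(167)), (272, np.int64(167)), (273, np.int64(166)), (274, np.int64(91)), (275, np.int64(90)), (276, np.int64(89)), (277, np.int64(88)), (278, np.int64(87)), (279, np.int64(86))]
end [(176, np.int64(142)), (177, np.int64(179)), (178, np.int64(162)), (179, np.int64(152)), (180, np.int64(151)), (181, np.int64(151)), (182, np.int64(151)), (183, np.int64(151)), (184, np.int64(151)), (185, np.int64(151)), (186, np.int64(151)), (187, np.int64(151)), (188, np.int64(151)), (189, np.int64(151)), (190, np.int64(151)), (191, np.int64(151)), (192, np.int64(151)), (193, np.int64(151)), (194, np.int64(151)), (195, np.int64(151)), (196, np.int64(151)), (197, np.int64(151)), (198, np.int64(151)), (19
[... 358 characters left out ...]
9, np.int64(150)), (220, np.int64(150)), (221, np.int64(150)), (222, np.int64(150)), (223, np.int64(150)), (224, np.int64(150)), (225, np.int64(150)), (226, np.int64(150)), (227, np.int64(150)), (228, np.int64(83)), (229, np.int64(73)), (230, np.int64(155)), (231, np.int64(160)), (232, np.int64(160)), (233, np.int64(160)), (234, np.int64(161)), (235, np.int64(160)), (236, np.int64(161)), (237, np.int64(161)), (238, np.int64(161)), (239, np.int64(161)), (240, np.int64(161)), (241, np.int64(161)), (242, np.int64(160)), (243, np.int64(161)), (244, np.int64(161))]
190 0.034 [0.0378 0.0373]
210 0.034 [0.0265 0.0259]
235 0.034 [0.0117 0.0111]
265.7 0.081 [0.0152 0.0147]
274.7 0.081 [0.011  0.0106]
```

View pics/w6.png

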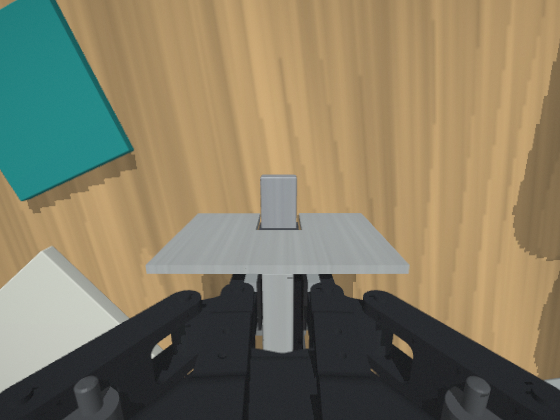

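The end plate has stayed over the band, with only its 2-row front edge visible in the arch at row 229. The fingers are closed on the block and lever, opening about 17–19 mm. The grip is pulling the arm sideways by about 11 N, so I'll take that offset out.

Call:
jog_arm(
  plan=[
    {"claw":1,"x":0,"y":-0.001,"z":-0.0005,"turn":0},
    {"claw":1,"x":0,"y":-0.001,"z":-0.0005,"turn":0},
    {"claw":1,"x":0,"y":0,"z":0,"turn":0},
    {"claw":1,"x":0,"y":0,"z":0,"turn":0},
    {"claw":1,"x":0,"y":0,"z":0,"turn":0},
    {"claw":1,"x":0,"y":0,"z":0,"turn":0},
  ],
  newtons=60,
)

```text
time: 10.55
tool_pos: [0.5605, 0.0797, 0.0513]
tcp_rot: [-2.369, -2.062, 0.002]
wrist_force: [-5.4, -3.2, 5.9]
width: 0.193
```

```bash
python3 chk.py w7; python3 - <<'E'
from h import *
S=bot.read_camera('scene')[...,::-1];D=bot.read_camera('side')[...,::-1]
a=cv2.resize(D[140:290,200:360],None,fx=3,fy=3,interpolation=cv2.INTER_CUBIC)
w=cv2.resize(cv2.imread('pics/w7.png')[210:350,220:340],None,fx=2.6,fy=2.6,interpolation=cv2.INTER_CUBIC)
o=np.zeros((600,800,3),np.uint8);o[:450,:480]=a;o[:w.shape[0],480:480+w.shape[1]]=w
s=cv2.resize(S,(300,225));o[375:,500:]=s;cv2.imwrite('pics/f.png',o)
E
```

```text
10.55 [0.5605 0.0797 0.0513] [-2.3688 -2.0625  0.0017] 0.1926299294959435 [-5.4337 -3.2154  5.8588]
ptop [(258, np.int64(159)), (259, np.int64(159)), (260, np.int64(159)), (261, np.int64(159)), (262, np.int64(159)), (263, np.int64(159)), (264, np.int64(158)), (265, np.int64(164)), (266, np.int64(167)), (267, np.int64(167)), (268, np.int64(167)), (269, np.int64(167)), (270, np.int64(167)), (271, np.int64(167)), (272, np.int64(167)), (273, np.int64(166)), (274, np.int64(92)), (275, np.int64(92)), (276, np.int64(90)), (277, np.int64(89)), (278, np.int64(89)), (279, np.int64(88))]
end [(176, np.int64(142)), (177, np.int64(178)), (178, np.int64(162)), (179, np.int64(152)), (180, np.int64(151)), (181, np.int64(151)), (182, np.int64(151)), (183, np.int64(151)), (184, np.int64(151)), (185, np.int64(151)), (186, np.int64(151)), (187, np.int64(151)), (188, np.int64(151)), (189, np.int64(151)), (190, np.int64(151)), (191, np.int64(151)), (192, np.int64(151)), (193, np.int64(151)), (194, np.int64(150)), (195, np.int64(151)), (196, np.int64(151)), (197, np.int64(151)), (198, np.int64(151)), (199,
[... 356 characters left out ...]
9, np.int64(150)), (220, np.int64(150)), (221, np.int64(150)), (222, np.int64(150)), (223, np.int64(150)), (224, np.int64(150)), (225, np.int64(150)), (226, np.int64(149)), (227, np.int64(149)), (228, np.int64(82)), (229, np.int64(73)), (230, np.int64(155)), (231, np.int64(160)), (232, np.int64(161)), (233, np.int64(160)), (234, np.int64(160)), (235, np.int64(160)), (236, np.int64(161)), (237, np.int64(160)), (238, np.int64(161)), (239, np.int64(161)), (240, np.int64(161)), (241, np.int64(161)), (242, np.int64(161)), (243, np.int64(161)), (244, np.int64(160))]
190 0.034 [0.0378 0.0373]
210 0.034 [0.0265 0.0259]
235 0.034 [0.0117 0.011 ]
265.7 0.081 [0.0151 0.0146]
274.7 0.081 [0.0109 0.0105]
```

View pics/f.png

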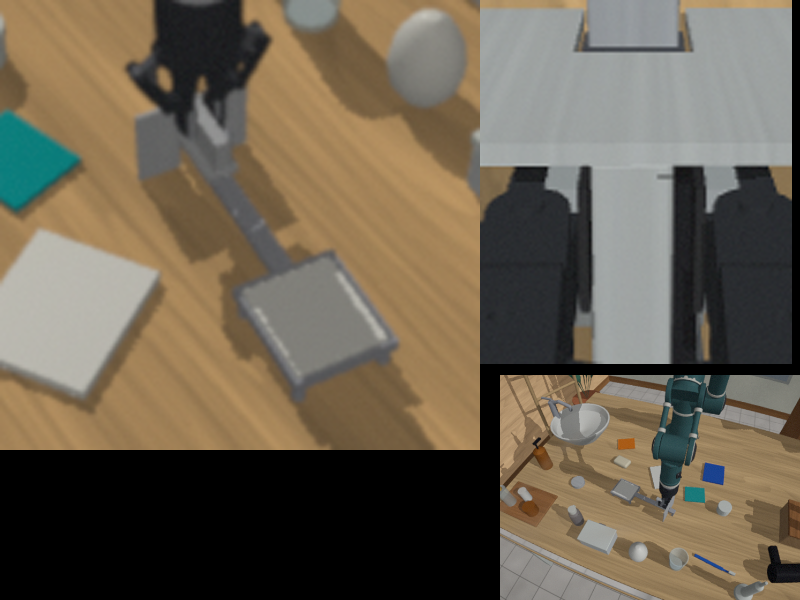

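The lever lies parallel along the block between the pads, the end plate is over the band, the soap plate is level and everything else is where it was. Handing in while holding.

```bash
python3 -c "
from workcell import bot
print(bot.finish_job());s=bot.read_state();print(s['time'],s['tool_pos'],s['width'])"
```

```text
the job is handed in; nothing more can be done
None
the job is handed in; nothing more can be done
```

The job is handed in at about 10.7 s of the 48 s allowed. The arm is still holding the leg at the mark with the lever shut.

- **Soap plate:** I pressed the raised end down until it bottomed out, with its top at 32 mm and about 27 N at the end. It looked flush and level in both fixed cameras afterwards.
- **Leg:** I pushed the end plate about 94 mm to the mark with the open fingers straddling the block, so the lever stayed open on the way. The last wrist-camera check put the end plate within about 0.5 mm of the centre of the band.
- **Lever:** I shut it only at the mark, by squeezing the block and lever together; the grip is now 60 N. The last picture shows it lying parallel along the block.
- **Other objects:** the last pictures show everything else where it was.

**What did not quite agree:**
- The gripper reads about 16–17 mm across the shut lever, where 19 mm is expected. The reading fell slightly as I raised the grip, so I put it down to pad give or the reading not being linear.
- A small sideways and vertical load of about 5–6 N remains on the wrist from the grip.
- My very first jog calls were refused for missing keys and moved nothing.

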